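# Unpack the printer spares case

## Robot

A 7-joint arm with a two-finger parallel gripper is mounted at the origin on a cart in front of the work surface, level with it; the furniture and walls round the work are solid. World frame = base frame: x ahead of the robot, y to its left, z up, the work surface at z = 0. Lengths are in m, angles in rad, forces in N, time in s.
With the tool pointing down it reaches from about 0.425 to 1.025 m from the base axis. Payload 9.4 kg.
Tool frame: the origin (TCP) lies at the very end of the fingers, on their centre line; the grasp point (between the pads) lies behind it (grip_depth is the z of the grasp point in the tool frame, in m); z points along the fingers, y is the line along which they close (so a half turn about z gives the same grasp; the last joint's range is limited). The gripper opens to 85 mm and grips with 20 to 120 N. Pads are 22 mm wide; open, the fingers measure 114 mm over their backs; the gripper's body (76 mm by 85 mm) begins 54 mm behind the grasp point. The pads swing forward as they close: fully open they stand 13 mm farther back than shut.
Start: joints at [1.227, 0.599, -0.003, 1.599, 0.002, 0.943, -0.08], TCP at [0.191, -0.699, 0.231] pointing down, gripper open.
Joint ranges: [-2.57, 2.57], [-0.35, 1.97], [-1.29, 1.29], [0.11, 2.56], [-1.05, 4.19], [0.11, 1.86], [-2.63, 2.63]. Speed limits (rad/s): [2.22, 2.22, 3.01, 3.01, 3.14, 3.14, 3.14].

## Interface

Orientations are given as a unit quaternion [w, x, y, z].
In Python, from cell import * gives the robot as it stands.
- The arm moves only by the shell command python3 -m creep 'ROWS' [FORCE]. ROWS is text: rows parted by semicolons, each of 7 numbers parted by spaces: the shift along the tool's x, y, z in m, then the turn, a rotation vector about the tool's x, y, z in rad, then the closure in counts, from 0 (fully open) to 255 (shut). A call has 1 to 10 rows; each row is the pose to reach, as a shift and turn from the pose commanded when the call began, along the tool's axes at that moment; what a row does not reach only later rows make up. A row lasts 1/12 s, in which the tool goes at most 41.7 mm and 7.16 degrees, less where a joint would pass 70% of its speed; a pose out of reach is approached as far as the arm can. A call with a gripper value outside its range is refused whole. The fingers move at their own pace and stop on an object; FORCE is the grip in N (left out, the last holds). Time passes only in rows, so rows that repeat a pose let the fingers close. It gives the time, the measured TCP pose, the force, the opening and the grip force at its end, in the units of the state.
- state(): the state, without advancing time (a new reading comes with each control period).
- capture(name): name is "scene" or "top"; returns a dict with "image" (384x512x3 uint8, red, green, blue), "depth" (384x512 float32, m along the optical axis (not along the pixel's ray), 0 where there is no reading), "intrinsics" (3x3 intrinsics, pixels), "R" (3x3) and "t" (3): a world point X has camera coordinates R X + t. Camera axes: x right, y down, z forward; pixel columns grow to the right and rows downward; lengths in m; the calibration is good to about 2 mm. A picture is of the moment at which its call begins.
- close_job(): hands the job in; it is judged then, once.
Trained networks look in a picture, given as the dict that the camera call returned (one of the last four; its "shot" number tells which), for a name from the list of things; names that differ only in an ending like _2 or _b are one class to them, and where a whole thing is asked for, a point or a joint stands for the part that bears it (a point fixed in the world has none). Each returns a list of dicts, best first, with "score" (0 to 1); they miss things now and then, are a little off and sometimes report something else, mostly with a low value. They report only what shows in the picture. A call takes as long as a camera call.
- boxes_of(picture, label): "pixel" ([column, row] in pixels, amid what is visible of it).
The state is a dict: "t": time; "joint_pos": joint angles; "joint_velocities": joint speeds; "effort": joint torques, N m; "tcp_pos": TCP position; "tool_rot": TCP orientation; "wrist_force": force on the tool from outside, world axes, zero at the start; "moment": the same for the moment, N m; "grip_width": finger opening in m; "finger_force": force on a finger pad.
Only numpy, scipy, OpenCV 4.12 (cv2) and the standard library are available. Lean on these libraries where they do the work, as an engineer would, in place of code of your own. Each camera call takes 0.05 s, during which the arm holds its last target. There are 200 camera calls.

## Task

Unpack the spares case in reverse order of packing: swing its hinged lid all the way back until it rests against its stop, then lift out the upper tray, then the lower tray, keeping each level. Stand both trays right side up on the long bench mat, one behind the other, each lengthwise and square with the mat and wholly on it, and leave the lid fully open. Do not disturb the label roll or the jar.

Things in the scene. Friction and masses are not known exactly. Their poses are not given: they have to be found in the camera images.
- bench_mat: Thin dark rubber mat, 100 mm (its x) by 420 mm (its y), 3 mm thick, fixed near the front edge of the bench (bench top: z = 0). Origin at the centre of its underside, z up. It is free; a low bag sealer (100 mm high) stands right of the case, 55 mm or more beyond the mat's centre line. Both trays fit end to end, e.g. centred 105 mm either side of its centre along y.
- case: Grey spares case fixed to the bench beyond the mat (towards the mat's +x), outer 110 mm (x) by 168 mm (y); origin at the centre of its underside, front (lid handle) at its -x. Open base 60 mm high, 5 mm walls, inner 100 by 158 mm, inner floor 8 mm above the bench; 104 mm high with the lid shut. Two trays are stacked inside.
- lid (a joint): Lid angle in rad: 0 shut, grows as the lid's front rises and swings back, stop at 1.8 (103 degrees). The hinge turns easily: let go short of about 1.2 the lid may fall shut, beyond that it falls on its stop and stays. A goods rack hangs 0.56 m above the bench from about 0.22 m beyond the mat's centre line: keep a tall wrist in front of it. Lid 110 by 168 by 44 mm, 0.2 kg.
- lid_handle (a point): Centre of the lid's handle, a block 30 mm wide (case's y), 14 mm thick, standing 33 mm forward from the middle of the lid's front face, 14 mm below the lid's top. The point is 18 mm off that face and moves with the lid on a 131 mm circle about lid_hinge. Pinched across its width from above, it turns between the fingers as the lid swings, so the gripper may keep pointing down.
- lid_hinge (a point): Fixed point at the middle of the lid's hinge axis, at the top of the case's back wall (60 mm above its underside, 55 mm behind its centre). The hinge axis runs along the case's y, the point's axes are the case's.
- upper_tray: Tray on top of the stack, with two dark rollers fixed crosswise at its ends. White plastic, 80 mm (x) by 150 mm (y) by 46 mm high, about 0.16 kg; origin at the centre of its underside. Its foot (4 mm high, 66 by 136 mm) sits loosely inside the lower tray's rim: it lifts straight up. About 10 mm clear of the case's front and back, 4 mm of its ends.
- upper_tray_grip (a point): Point to grasp the upper tray, 30 mm above its underside, in its central upright grip rib: 12 mm thick (tray's y), 50 mm long (x), from the tray's floor (8 mm above its underside) to 40 mm above its underside. Grasp across the 12 mm from above; 48 mm are free on either side along y. Axes are the tray's.
- lower_tray: The tray standing on the case's floor under the upper tray, same shape and size as the upper tray (80 by 150 by 46 mm, origin at the centre of its underside), holding two flat metal bars fixed crosswise at its ends. About 0.16 kg.
- lower_tray_grip (a point): Point to grasp the lower tray, 30 mm above its underside in its central grip rib (same rib as the upper tray's: 12 mm thick along the tray's y, top 40 mm above its underside). Hidden until the upper tray is out. Axes are the tray's.
- label_roll: Bystander: white roll of labels, 84 x 89 x 61 mm, standing on the bench to the left of the case; origin under its centre.
- jar: Bystander: small white jar, 53 mm wide and 46 mm high, on the bench to the left of the case; origin under its centre. Farther back on that side stand more fixed odds and ends.

How it is judged:
On the way, in this order (a step that is already met when the one before it is completed fails the run):
1. the lid is swung back to its stop, both trays still in the case (value of joint lid above 1.72 rad and distance of each of upper_tray, lower_tray from where it was at the start of the episode below 0.02 m), for 0.2 s.
2. the upper tray stands on the mat, let go, the lower tray still in the case (x of upper_tray in the frame of bench_mat between -0.018 and 0.018 m and y of upper_tray in the frame of bench_mat between -0.14 and 0.14 m and z of upper_tray in the frame of bench_mat below 0.008 m and angle between upper_tray's own z axis and vertical below 0.08 rad and angle between the y axis of upper_tray and the y axis of bench_mat, either way round below 0.15 rad and linear speed of upper_tray below 0.02 m/s and contact force between upper_tray and the fingers below 0.1 N and distance of lower_tray from where it was at the start of the episode below 0.03 m), for 0.2 s.
3. the lower tray stands on the mat too, let go (x of lower_tray in the frame of bench_mat between -0.018 and 0.018 m and y of lower_tray in the frame of bench_mat between -0.14 and 0.14 m and z of lower_tray in the frame of bench_mat below 0.008 m and angle between lower_tray's own z axis and vertical below 0.08 rad and angle between the y axis of lower_tray and the y axis of bench_mat, either way round below 0.15 rad and linear speed of lower_tray below 0.02 m/s and contact force between lower_tray and the fingers below 0.1 N), for 0.2 s.
At the end, for the whole second after the job is handed in: The lid is open to its stop (over 1.72 of 1.8 rad). Both trays stand on the mat, right side up (within 0.08 rad), at rest, lengthwise along it (within 0.15 rad), centred within 18 mm of its centre line and within 140 mm of its middle along its length (value of joint lid above 1.72 rad and x of upper_tray in the frame of bench_mat between -0.018 and 0.018 m and y of upper_tray in the frame of bench_mat between -0.14 and 0.14 m and z of each of upper_tray, lower_tray in the frame of bench_mat below 0.008 m and angle between each of upper_tray, lower_tray's own z axis and vertical below 0.08 rad and angle between the y axis of each of upper_tray, lower_tray and the y axis of bench_mat, either way round below 0.15 rad and linear speed of each of upper_tray, lower_tray below 0.02 m/s and x of lower_tray in the frame of bench_mat between -0.018 and 0.018 m and y of lower_tray in the frame of bench_mat between -0.14 and 0.14 m); the robot touches nothing.
It fails at once if the label roll is moved more than 30 mm (distance of label_roll from where it was at the start of the episode above 0.03 m).
It fails at once if the jar is moved more than 30 mm (distance of jar from where it was at the start of the episode above 0.03 m).
It fails at once if the upper tray is tipped more than 0.5 rad (angle between upper_tray's own z axis and vertical above 0.5 rad).
It fails at once if the lower tray is tipped more than 0.5 rad (angle between lower_tray's own z axis and vertical above 0.5 rad).
It also fails if it takes over 67 s, if anything falls off the work surface, if the arm or the gripper's body presses on something with over 40 N, if the wrist force passes 120 N, or if a joint passes its speed limit or range.

## Working session

There is one attempt and no reset: what is moved stays moved. The work goes in short steps, Python scripts to look and compute and a shell command to move; the robot and the scene stay as the last step left them, time stands still between calls to the robot, and variables do not carry over. Pictures are saved under pics/ and viewed, at most 10 in all, crops included, and the job is handed in when it is done.

```bash
mkdir -p pics; cat > h.py <<'E'
from cell import *
import numpy as np, cv2
from scipy.spatial.transform import Rotation as Ro
def cloud(p):
    K=p["intrinsics"];d=p["depth"];v,u=np.mgrid[:d.shape[0],:d.shape[1]]
    c=np.stack([(u-K[0,2])/K[0,0]*d,(v-K[1,2])/K[1,1]*d,d],-1)
    w=(c-p["t"])@p["R"]; w[d==0]=np.nan
    return w
def save(p,n): cv2.imwrite(n,p["image"][...,::-1])
def tool(s=None):
    s=s or state(); q=s["tool_rot"]; return np.array(s["tcp_pos"]),Ro.from_quat([q[1],q[2],q[3],q[0]])
E
python3 - <<'E'
from h import *
np.set_printoptions(precision=3,suppress=True)
s=state();print(s); print(tool(s)[1].as_matrix())
try: print(grip_depth)
except Exception as e: print(e)
ims=[]
for n in("scene","top"):
    p=capture(n);w=cloud(p);ims.append(p["image"])
    np.savez("pics/"+n,w=w,im=p["image"])
    for l in["bench_mat","case","lid_handle","lid","label_roll","jar"]:
        try:
            for b in boxes_of(p,l)[:2]:
                c,r=map(int,b["pixel"]);print(n,l,b["pixel"],round(b["score"],2),w[r,c])
        except Exception as e: print(l,e)
    print(p["R"],p["t"])
    save(p,f"pics/{n}0.png")
E
```

```text
{'t': 0.0, 'joint_pos': array([ 1.227,  0.6  , -0.003,  1.6  ,  0.002,  0.943, -0.08 ]), 'joint_velocities': array([-0.002,  0.001, -0.001,  0.001, -0.   , -0.   , -0.001]), 'effort': array([  0.001, -77.647,   1.565, -25.801,   0.012,   0.009,  -0.   ]), 'tcp_pos': array([ 0.191, -0.699,  0.23 ]), 'tool_rot': array([-0.001,  0.991,  0.133, -0.   ]), 'wrist_force': array([ 0.113, -0.518, -0.202]), 'moment': array([-0.001,  0.016, -0.006]), 'finger_force': 0.0, 'grip_width': 0.08544442569866234}
[[ 0.965  0.264 -0.001]
 [ 0.264 -0.965  0.001]
 [-0.    -0.002 -1.   ]]
-0.0187
scene bench_mat [239.9, 307.9] 0.95 [ 0.48   0.015 -0.001]
scene case [300.9, 215.4] 0.66 [0.647 0.046 0.107]
scene lid_handle [299.2, 207.9] 0.74 [0.66  0.062 0.105]
scene lid [300.9, 204.2] 0.61 [0.668 0.068 0.102]
scene label_roll [228.4, 157.5] 0.93 [0.663 0.293 0.06 ]
scene label_roll [301.0, 214.6] 0.48 [0.652 0.048 0.105]
scene jar [271.1, 154.9] 0.93 [nan nan nan]
scene jar [300.6, 214.2] 0.48 [0.651 0.049 0.104]
[[ 0.776 -0.631  0.011]
 [-0.462 -0.58  -0.67 ]
 [ 0.429  0.515 -0.742]] [-0.401  0.441  0.629]
top bench_mat [335.2, 252.3] 0.67 [0.479 0.003 0.004]
top case [296.4, 158.7] 0.89 [0.681 0.088 0.099]
top lid [297.3, 159.6] 0.89 [0.678 0.086 0.102]
top label_roll [185.2, 163.6] 0.85 [0.685 0.328 0.028]
top jar [212.2, 125.5] 0.56 [0.764 0.264 0.046]
top jar [334.3, 253.0] 0.22 [0.477 0.005 0.006]
[[-0.031 -0.999 -0.019]
 [-0.999  0.031 -0.035]
 [ 0.035  0.018 -0.999]] [0.18  0.611 0.968]
```

View pics/top0.png

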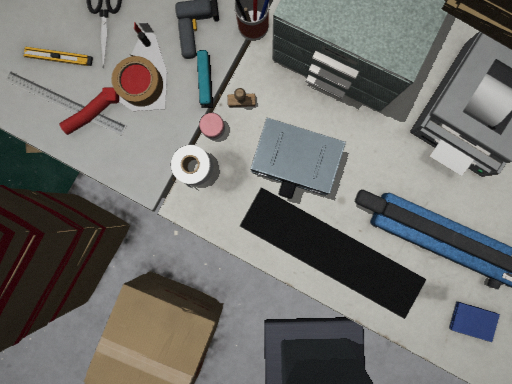

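View pics/scene0.png

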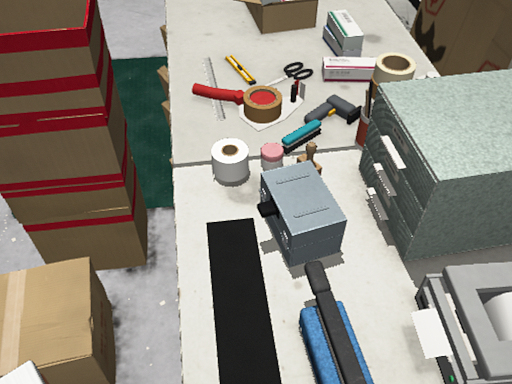

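```bash
python3 - <<'E'
import numpy as np,cv2
for n in("top","scene"):
    z=np.load(f"pics/{n}.npz");w=z["w"];im=z["im"].astype(int)
    m=(w[...,2]>.09)&(w[...,2]<.115)&(abs(w[...,0]-.68)<.12)&(abs(w[...,1]-.07)<.13)
    P=w[m]; h=np.median(P[:,2]);print(n,"lid",cv2.minAreaRect(P[:,:2].astype(np.float32)*1000),h,len(P))
    m=(abs(w[...,2])<.012)&(im.sum(-1)<200)&(w[...,0]>.3)&(w[...,0]<.65)&(abs(w[...,1])<.3)
    n_,L,S,C=cv2.connectedComponentsWithStats(m.astype(np.uint8))
    k=1+S[1:,4].argmax();P=w[L==k];print("mat",cv2.minAreaRect(P[:,:2].astype(np.float32)*1000),np.median(P[:,2]),len(P))
E
```

```text
top lid ((655.64111328125, 48.40382385253906), (257.738037109375, 143.1844482421875), 70.80658721923828) 0.1040431257465587 5031
mat ((478.66802978515625, 8.942398071289062), (418.74041748046875, 100.15715789794922), 58.94126510620117) 0.0029896140822955907 8384
scene lid ((657.62109375, 47.481834411621094), (253.87181091308594, 144.2521514892578), 71.45805358886719) 0.10290736983674521 4549
mat ((496.9444274902344, 38.20782470703125), (347.4192199707031, 98.85951232910156), 59.077762603759766) 0.002406718034456472 8793
```

The top view shows the mat centred at (335,252), the closed case at (297,157) with its handle at (287,188), the label roll at (190,165), the jar at (212,125), and the blue sealer at the right from (370,200). The scene view agrees with this.

```bash
python3 - <<'E'
import numpy as np,cv2
np.set_printoptions(precision=4,suppress=True)
for n in("top","scene"):
    z=np.load(f"pics/{n}.npz");w=z["w"];im=z["im"].astype(int)
    def comp(lo,hi,c,extra=True):
        m=(w[...,2]>lo)&(w[...,2]<hi)&(np.hypot(w[...,0]-c[0],w[...,1]-c[1])<.13)&extra
        _,L,S,_=cv2.connectedComponentsWithStats(m.astype(np.uint8),connectivity=4);k=1+S[1:,4].argmax();return w[L==k]
    P=comp(.097,.112,(.68,.086));r=cv2.minAreaRect(P[:,:2].astype(np.float32)*1000);print(n,r,np.median(P[:,2]),np.median(P[:,:2],0))
    H=comp(.075,.0965,(.61,.08),(im.sum(-1)<150)); print("handle",len(H),H.mean(0),cv2.minAreaRect(H[:,:2].astype(np.float32)*1000))
E
```

```text
top ((682.0429077148438, 86.54914855957031), (168.24407958984375, 118.59457397460938), 70.72138977050781) 0.10424292665999614 [0.685  0.0859]
handle 16 [0.6204 0.1106 0.0953] ((620.3419189453125, 110.26885986328125), (12.165532112121582, 8.202216148376465), 87.02552032470703)
scene ((684.6652221679688, 82.71104431152344), (170.2925567626953, 115.91559600830078), 70.18876647949219) 0.1031725437433777 [0.6819 0.0743]
handle 177 [0.616  0.1002 0.0927] ((616.314453125, 100.67888641357422), (39.75525665283203, 32.19649887084961), 75.37712860107422)
```

```bash
cat >> h.py <<'E'
C=np.array([.686,.084]);CY=np.radians(70.5);M=np.array([.479,.009]);MY=np.radians(58.94)
cx=np.array([np.sin(CY),-np.cos(CY)]);cy=np.array([np.cos(CY),np.sin(CY)])
mx=np.array([np.sin(MY),-np.cos(MY)]);my=np.array([np.cos(MY),np.sin(MY)])
def pose(yaw,tilt=0):  # tool y at world angle yaw, z down; tilt>0: tips lean away along tool -x.. 
    y=np.array([np.cos(yaw),np.sin(yaw),0]);f=np.array([np.sin(yaw),-np.cos(yaw),0]) # f = away from robot
    z=np.array([0,0,-1])*np.cos(tilt)+f*np.sin(tilt)
    return Ro.from_matrix(np.stack([np.cross(y,z),y,z],1))
def go(pos,yaw,tilt=0):
    p,R=tool();d=R.inv().apply(np.array(pos)-p);r=(R.inv()*pose(yaw,tilt)).as_rotvec()
    print("row",np.round(d,4),np.round(r,3),"rows",round(max(np.linalg.norm(d)/.0417,np.linalg.norm(r)/.125),1))
E
python3 -m creep '.624 -.666 -.02 0 0 -2.53 0;.624 -.666 -.02 0 0 -2.53 0;.624 -.666 -.02 0 0 -2.53 0;.624 -.666 -.02 0 0 -2.53 0;.624 -.666 -.02 0 0 -2.53 0;.624 -.666 -.02 0 0 -2.53 0;.624 -.666 -.02 0 0 -2.53 0;.624 -.666 -.02 0 0 -2.53 0;.624 -.666 -.02 0 0 -2.53 0;.624 -.666 -.02 0 0 -2.53 0' 60
python3 -c "
from h import *
print(state()['joint_pos']);go([.617,.108,.25],CY)"
```

```text
t: 1.53
tcp_pos: [0.3863, -0.3294, 0.2409]
tool_rot: [0.0, 0.724, 0.69, -0.0]
wrist_force: [1.5, 0.2, -0.7]
grip_width: 0.0852
finger_force: 0.0
[ 0.90118438  0.35229265 -0.403209    2.06242291  0.19805308  0.7620547
  0.32815377]
row [ 0.4479  0.2094 -0.0094] [-0.000e+00  1.000e-03 -1.279e+00] rows 11.9
```

```bash
python3 -m creep '.448 .209 -.009 0 0 -1.279 0;.448 .209 -.009 0 0 -1.279 0;.448 .209 -.009 0 0 -1.279 0;.448 .209 -.009 0 0 -1.279 0;.448 .209 -.009 0 0 -1.279 0;.448 .209 -.009 0 0 -1.279 0;.448 .209 -.009 0 0 -1.279 0;.448 .209 -.009 0 0 -1.279 0;.448 .209 -.009 0 0 -1.279 0;.448 .209 -.009 0 0 -1.279 0' >/dev/null
python3 - <<'E'
from h import *
print(state()['joint_pos'],tool()[0]);go([.617-.005*cx[0],.108-.005*cx[1],.16],CY)
p=capture("scene");save(p,"pics/s1.png");w=cloud(p)
print([ (b["pixel"],b["score"]) for b in boxes_of(p,"lid_handle")[:2]])
b=boxes_of(p,"lid_handle")[0]["pixel"];c,r=map(int,b);print(w[r-2:r+3:2,c])
E
```

```text
[ 0.35634168  0.50450238 -0.75424061  1.87993429  0.42820293  0.92456612
  0.60157496] [0.58274452 0.03820186 0.24832048]
row [-0.0017  0.0773  0.0883] [-0.     0.001 -0.029] rows 2.8
[([303.1, 210.5], 0.67), ([266.3, 162.2], 0.64)]
[[0.66696737 0.05806317 0.10090531]
 [0.66176343 0.05277393 0.10390239]
 [0.65901604 0.04969328 0.10304669]]
```

View pics/s1.png

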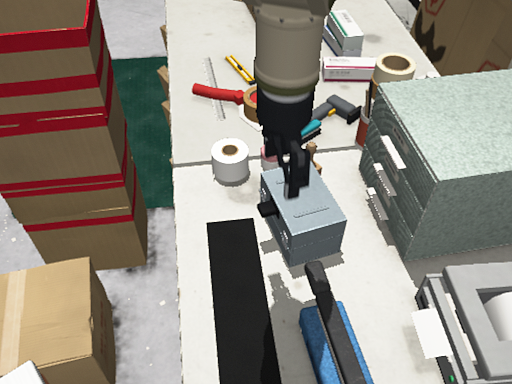

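```bash
python3 -m creep '-.002 .077 .03 0 0 -.029 0;-.002 .077 .06 0 0 -.029 0;-.002 .077 .09 0 0 -.029 0;-.002 .077 .11 0 0 -.029 0;-.002 .077 .14 0 0 -.029 0;-.002 .077 .173 0 0 -.029 0;-.002 .077 .173 0 0 -.029 0;-.002 .077 .173 0 0 -.029 0' 
python3 - <<'E'
from h import *
print(state()['wrist_force'])
go([.617-.005*cx[0],.108-.005*cx[1],.075],CY)
p=capture("scene");save(p,"pics/s2.png")
w=cloud(p); 
for l in("lid_handle",): print(boxes_of(p,l)[:2])
z=np.load("pics/scene.npz");W=z["w"];im=z["im"].astype(int)
H=W[198:220,258:280].reshape(-1,3);k=im[198:220,258:280].sum(-1).ravel()<120;H=H[k&(H[:,2]>.06)]
q=np.c_[(H[:,:2]-C)@cx,(H[:,:2]-C)@cy,H[:,2]];print(len(q),np.percentile(q,[2,25,50,75,98],axis=0))
cv2.imwrite("pics/s2c.png",cv2.resize(p["image"][120:280,200:380,::-1],None,fx=4,fy=3.5))
E
```

```text
t: 3.18
tcp_pos: [0.611, 0.1061, 0.0741]
tool_rot: [-0.001, 0.173, 0.985, -0.001]
wrist_force: [0.3, 0.4, 1.0]
grip_width: 0.0853
finger_force: 0.0
[0.34686471 0.36384835 1.0314604 ]
row [ 0.      0.0038 -0.0009] [-0.002 -0.003 -0.007] rows 0.1
[{'pixel': [304.8, 210.4], 'score': 0.66}]
277 [[-0.08636353 -0.02196792  0.08330176]
 [-0.07837862 -0.01467896  0.09368485]
 [-0.06918578 -0.00679925  0.09541194]
 [-0.05982106  0.0026639   0.09680815]
 [-0.05497704  0.01303831  0.10119093]]
```

View pics/s2c.png

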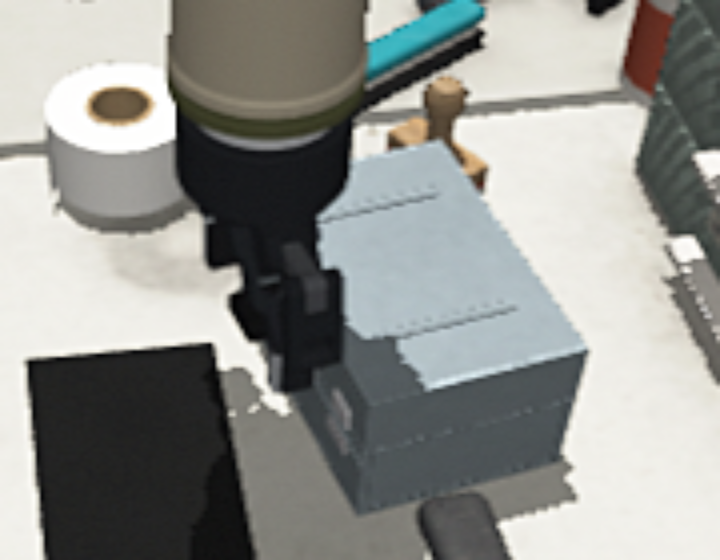

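The crop shows the fingers straddling the handle in front of the lid (crop about (290,330)). The handle measures -87 to -55 mm in case x and about -5 mm in case y, which fits the given sizes.

```bash
sed -i 's/C=np.array(\[.686,.084\])/C=np.array([.6847,.080])/' h.py
python3 -m creep '0 0 0 0 0 0 255;0 0 0 0 0 0 255;0 0 0 0 0 0 255;0 0 0 0 0 0 255;0 0 0 0 0 0 255;0 0 0 0 0 0 255;0 0 0 0 0 0 255;0 0 0 0 0 0 255' 40
python3 - <<'E'
from h import *
p,R=tool();print(R.as_matrix().round(3)); print(state()['wrist_force'])
g=p-R.apply([0,0,1])*.0187
h=np.array([*(C+.055*cx),.06]);rel=[(g[:2]-h[:2])@cx,g[2]-h[2]];print("grasp rel hinge",rel)
r=np.hypot(*rel);a0=np.arctan2(rel[1],-rel[0])
for th in np.arange(.1,1.61,.1):
    a=a0+th; t=min(.35,max(0,(th-.3)*.35))
    gd=np.array([*(h[:2]-r*np.cos(a)*cx),h[2]+r*np.sin(a)])
    Q=pose(CY,t); pos=gd+Q.apply([0,0,1])*.0187
    print(round(th,1),R.inv().apply(pos-p).round(4),(R.inv()*Q).as_rotvec().round(3), "matx",round((gd[:2]-M)@mx,3))
E
```

```text
t: 3.95
tcp_pos: [0.6131, 0.1093, 0.0763]
tool_rot: [0.001, 0.171, 0.985, 0.001]
wrist_force: [0.3, 1.8, 5.6]
grip_width: 0.0292
finger_force: 43.6
[[-0.941  0.338  0.003]
 [ 0.338  0.941  0.003]
 [-0.002  0.003 -1.   ]]
[0.33616706 1.80395437 5.63394017]
grasp rel hinge [np.float64(-0.13228092103739236), np.float64(0.03499046265781623)]
0.1 [-0.0042 -0.0036 -0.013 ] [ 0.003  0.002 -0.004] matx 0.068
0.2 [-0.0096 -0.0036 -0.0256] [ 0.003  0.002 -0.004] matx 0.073
0.3 [-0.0163 -0.0035 -0.0375] [ 0.003  0.002 -0.004] matx 0.08
0.4 [-0.0248 -0.0034 -0.0487] [ 0.003 -0.033 -0.004] matx 0.087
0.5 [-0.0344 -0.0034 -0.0591] [ 0.003 -0.068 -0.004] matx 0.096
0.6 [-0.0449 -0.0033 -0.0686] [ 0.003 -0.103 -0.004] matx 0.106
0.7 [-0.0564 -0.0032 -0.0771] [ 0.003 -0.138 -0.004] matx 0.116
0.8 [-0.0686 -0.0031 -0.0844] [ 0.003 -0.173 -0.004] matx 0.128
0.9 [-0.0815 -0.0031 -0.0906] [ 0.003 -0.208 -0.004] matx 0.14
1.0 [-0.095  -0.003  -0.0956] [ 0.003 -0.243 -0.004] matx 0.152
1.1 [-0.1088 -0.0029 -0.0993] [ 0.003 -0.278 -0.005] matx 0.165
1.2 [-0.1229 -0.0029 -0.1017] [ 0.003 -0.313 -0.005] matx 0.178
1.3 [-0.1372 -0.0028 -0.1027] [ 0.003 -0.348 -0.005] matx 0.192
1.4 [-0.1509 -0.0027 -0.1022] [ 0.003 -0.348 -0.005] matx 0.205
1.5 [-0.1644 -0.0027 -0.1003] [ 0.003 -0.348 -0.005] matx 0.218
1.6 [-0.1777 -0.0026 -0.097 ] [ 0.003 -0.348 -0.005] matx 0.232
```

```bash
python3 -m creep '-.0042 0 -.013 0 0 0 255;-.0096 0 -.0256 0 0 0 255;-.0163 0 -.0375 0 0 0 255;-.0248 0 -.0487 0 -.033 0 255;-.0344 0 -.0591 0 -.068 0 255;-.0449 0 -.0686 0 -.103 0 255;-.0564 0 -.0771 0 -.138 0 255;-.0686 0 -.0844 0 -.173 0 255;-.0686 0 -.0844 0 -.173 0 255;-.0686 0 -.0844 0 -.173 0 255' 25
python3 - <<'E'
from h import *
p,R=tool();g=p-R.apply([0,0,1])*.0187
h=np.array([*(C+.055*cx),.06]);rel=[(g[:2]-h[:2])@cx,g[2]-h[2]];r=.1368
a=np.arctan2(rel[1],-rel[0]);print("lid~",a-.2585,np.hypot(*rel))
for th in np.arange(.9,1.61,.1):
    a=.2585+th;t=min(.35,(th-.3)*.35)
    gd=np.array([*(h[:2]-r*np.cos(a)*cx),h[2]+r*np.sin(a)]);Q=pose(CY,t);pos=gd+Q.apply([0,0,1])*.0187
    print(round(th,1),R.inv().apply(pos-p).round(4),(R.inv()*Q).as_rotvec().round(3))
q=capture("scene");save(q,"pics/s3.png");w=cloud(q);x=w[(w[...,0]>.35)&(w[...,0]<.95)&(abs(w[...,1]-.1)<.25)&(w[...,2]>.4)]
print(np.nanmax(x[:,2]))
E
```

```text
t: 4.78
tcp_pos: [0.6773, 0.0868, 0.1607]
tool_rot: [0.086, 0.17, 0.982, -0.013]
wrist_force: [-0.4, 4.7, 3.6]
grip_width: 0.0292
finger_force: 41.8
lid~ 0.7967519267010326 0.13690574524057816
0.9 [-0.0142 -0.0039 -0.0039] [ 0.003 -0.035 -0.004]
1.0 [-0.0283 -0.0038 -0.0065] [ 0.003 -0.07  -0.004]
1.1 [-0.0426 -0.0038 -0.0078] [ 0.003 -0.105 -0.004]
1.2 [-0.0569 -0.0037 -0.0077] [ 0.003 -0.14  -0.004]
1.3 [-0.0712 -0.0037 -0.0063] [ 0.003 -0.175 -0.004]
1.4 [-0.0845 -0.0036 -0.0034] [ 0.003 -0.175 -0.004]
1.5 [-0.0975 -0.0036  0.0008] [ 0.003 -0.175 -0.004]
1.6 [-0.1101 -0.0036  0.0063] [ 0.003 -0.175 -0.004]
0.5640117480906729
```

View pics/s3.png

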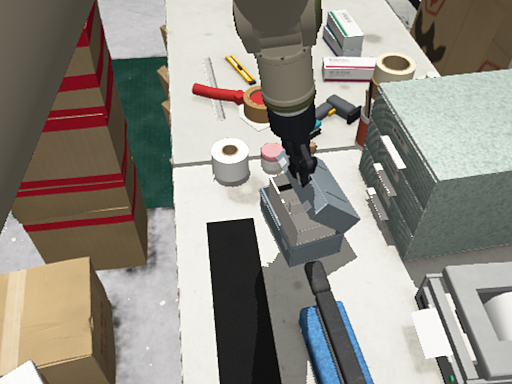

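The lid is half open and the gripper (300,165) still holds the handle. The rack does not show in this view, and the wrist is well forward of it.

```bash
python3 -m creep '-.0142 0 -.0039 0 -.035 0 255;-.0283 0 -.0065 0 -.07 0 255;-.0426 0 -.0078 0 -.105 0 255;-.0569 0 -.0077 0 -.14 0 255;-.0712 0 -.0063 0 -.175 0 255;-.0845 0 -.0034 0 -.175 0 255;-.0975 0 .0008 0 -.175 0 255;-.0975 0 .0008 0 -.175 0 255'
python3 -m creep '0 0 0 0 0 0 0;0 0 0 0 0 0 0;0 0 0 0 0 0 0;0 0 0 0 0 0 0;0 0 -.03 0 0 0 0;0 0 -.06 0 0 0 0;0 0 -.09 0 0 0 0;.04 0 -.09 0 0 0 0;.08 0 -.09 0 0 0 0;.12 0 -.09 0 0 0 0'
python3 - <<'E'
from h import *
p,R=tool();print(state()['joint_pos'])
for n in("top","scene"):
    q=capture(n);save(q,f"pics/{n}4.png");w=cloud(q);np.savez(f"pics/{n}4",w=w,im=q["image"])
    for l in("upper_tray","upper_tray_grip"):
        for b in boxes_of(q,l)[:2]:
            c,r=map(int,b["pixel"]);x=w[r,c];print(n,l,b,x,(x[:2]-C)@cx,(x[:2]-C)@cy)
a=cv2.imread("pics/top4.png")[80:220,220:380];b=cv2.imread("pics/scene4.png")[120:280,200:360]
cv2.imwrite("pics/v4.png",np.hstack([cv2.resize(a,(390,400)),cv2.resize(b,(400,400))]))
E
```

```text
t: 5.5
tcp_pos: [0.7698, 0.0545, 0.1766]
tool_rot: [0.172, 0.169, 0.97, -0.027]
wrist_force: [1.1, 7.0, 7.1]
grip_width: 0.0293
finger_force: 45.9
t: 6.33
tcp_pos: [0.6307, 0.0996, 0.2194]
tool_rot: [0.171, 0.17, 0.97, -0.03]
wrist_force: [-0.5, 0.4, -0.9]
grip_width: 0.0855
finger_force: 0.0
[-0.00766729  0.46242008 -0.48967728  2.02730312  0.85970537  0.61408284
  0.09966961]
top upper_tray {'pixel': [298.9, 155.7], 'score': 0.71} [0.68760854 0.08335374 0.08958116] 0.0016222146672419855 0.004132264133559884
top upper_tray_grip {'pixel': [299.7, 154.1], 'score': 0.71} [0.68966762 0.08119845 0.08900139] 0.0042826395544342515 0.002787932573065939
scene upper_tray {'pixel': [304.5, 207.5], 'score': 0.55} [0.68958072 0.07607786 0.07039377] 0.005910009009589017 -0.0020679484347150023
scene upper_tray_grip {'pixel': [304.2, 208.4], 'score': 0.72} [0.68766076 0.07403407 0.07066236] 0.004782407707401313 -0.004635410942270089
```

View pics/v4.png

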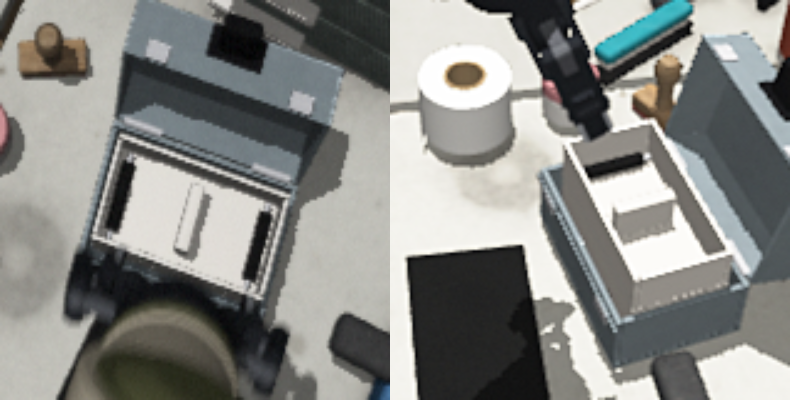

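The lid leans fully back. The white upper tray shows with its central rib at about (190,217) in the left crop, between dark rollers at (120,195) and (257,245).

```bash
python3 - <<'E'
from h import *
for n in("top","scene"):
    z=np.load(f"pics/{n}4.npz");w=z["w"];im=z["im"].astype(int)
    q=(w[...,:2]-C);X=q@cx;Y=q@cy;Z=w[...,2]
    m=(abs(X)<.032)&(abs(Y)<.03)&(Z>.085)&(Z<.095);P=w[m][:,:2]
    print(n,len(P),cv2.minAreaRect((P*1000).astype(np.float32)),np.median(P,0),np.median(X[m]),np.median(Y[m]),np.median(Z[m]))
    m=(abs(X)<.048)&(abs(Y)<.082)&(Z>.09)&(Z<.101)&(im.min(-1)>110);P=w[m][:,:2]
    print("rim",len(P),cv2.minAreaRect((P*1000).astype(np.float32)))
    m=(X>.04)&(X<.16)&(abs(Y)<.09)&(Z>.1)&(Z<.25); k=np.polyfit(Z[m],X[m],1);print("lid slope",k,m.sum())
g=C+0;go([*g,.20],CY)
E
```

```text
top 143 ((686.0386352539062, 84.76338195800781), (11.965974807739258, 49.888668060302734), 70.76603698730469) [0.68544488 0.08511333] -0.0003246393660627397 0.004972676253895882 0.08977085915477405
rim 457 ((686.4000244140625, 84.51380157470703), (149.8058319091797, 80.28614807128906), 70.5246353149414)
lid slope [0.22152865 0.06287918] 2114
scene 146 ((686.4435424804688, 80.92816162109375), (14.108464241027832, 49.656925201416016), 71.03247833251953) [0.68607377 0.08027187] 0.0011960656853542491 0.0002520989369026341 0.0886453317052362
rim 542 ((687.2625732421875, 81.35370635986328), (152.95379638671875, 81.32001495361328), 70.97168731689453)
lid slope [0.08696239 0.08585559] 2459
row [-0.0452 -0.001   0.0373] [-0.001  0.349 -0.006] rows 2.8
```

```bash
python3 -m creep '-.0452 .002 .0373 0 .349 -.006 120;-.0452 .002 .0373 0 .349 -.006 120;-.0452 .002 .0373 0 .349 -.006 120;-.0452 .002 .0373 0 .349 -.006 120;-.0452 .002 .0373 0 .349 -.006 120;-.0452 .002 .0373 0 .349 -.006 120'
python3 -c "
from h import *
go([.6863,.083,.065],np.radians(70.7))"
```

```text
t: 7.13
tcp_pos: [0.6848, 0.0828, 0.1988]
tool_rot: [-0.0, 0.17, 0.985, -0.0]
wrist_force: [-0.4, 1.0, 0.3]
grip_width: 0.0451
finger_force: 0.0
row [-0.0014  0.0008  0.1338] [-0.001 -0.    -0.004] rows 3.2
```

```bash
python3 -m creep '-.001 .001 .04 0 0 -.004 120;-.001 .001 .075 0 0 -.004 120;-.001 .001 .1 0 0 -.004 120;-.001 .001 .12 0 0 -.004 120;-.001 .001 .134 0 0 -.004 120;-.001 .001 .134 0 0 -.004 120'
python3 -m creep '0 0 0 0 0 0 255;0 0 0 0 0 0 255;0 0 0 0 0 0 255;0 0 0 0 0 0 255;0 0 0 0 0 0 255;0 0 0 0 0 0 255' 60
```

```text
t: 7.63
tcp_pos: [0.6837, 0.0845, 0.0634]
tool_rot: [-0.002, 0.166, 0.986, -0.001]
wrist_force: [0.4, -0.9, 0.6]
grip_width: 0.0454
finger_force: 0.0
t: 8.13
tcp_pos: [0.6867, 0.0844, 0.0674]
tool_rot: [0.001, 0.167, 0.986, 0.0]
wrist_force: [-1.4, 1.3, 7.4]
grip_width: 0.0111
finger_force: 60.1
```

```bash
python3 -m creep '0 0 -.01 0 0 0 255;0 0 -.025 0 0 0 255;0 0 -.045 0 0 0 255;0 0 -.07 0 0 0 255;0 0 -.095 0 0 0 255;0 0 -.115 0 0 0 255;0 0 -.13 0 0 0 255;0 0 -.13 0 0 0 255;0 0 -.13 0 0 0 255'
python3 - <<'E'
from h import *
q=capture("top");w=cloud(q);np.savez("pics/top5",w=w);print(boxes_of(q,"lower_tray")[:2])
s=capture("scene");a=s["image"][80:280,180:380,::-1];b=q["image"][80:280,200:400,::-1]
cv2.imwrite("pics/v5.png",np.hstack([cv2.resize(b,(400,400)),cv2.resize(a,(400,400))]))
print(state()["joint_pos"])
t=M-.072*my;go([*t,.19],MY);go([*t,.07],MY)
E
```

```text
t: 8.88
tcp_pos: [0.6863, 0.0838, 0.197]
tool_rot: [0.001, 0.167, 0.986, -0.0]
wrist_force: [0.9, -0.3, -1.7]
grip_width: 0.0108
finger_force: 58.9
[{'pixel': [289.3, 173.3], 'score': 0.92}, {'pixel': [280.4, 82.5], 'score': 0.63}]
[ 0.20120451  0.67632465 -0.66279597  1.68759311  0.4918238   0.95404858
  0.58735994]
row [ 0.1849 -0.2088  0.0053] [-0.002 -0.002  0.206] rows 6.7
row [ 0.1846 -0.2085  0.1253] [-0.002 -0.002  0.206] rows 7.3
```

View pics/v5.png

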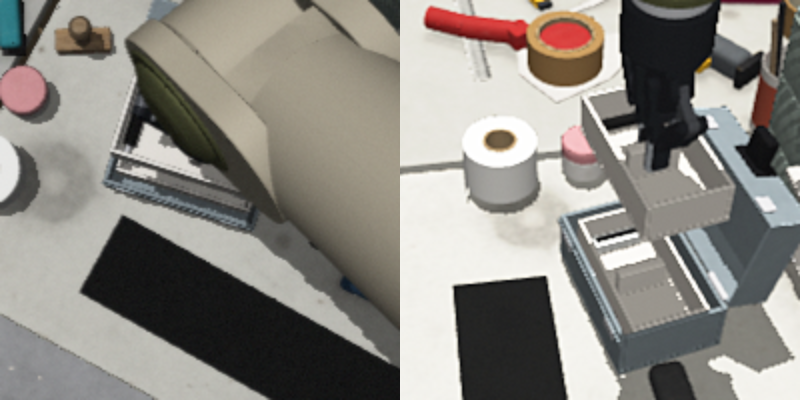

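The upper tray hangs level from the gripper (right crop (655,170)), and the lower tray with its bars is still in the case at (640,270).

```bash
python3 -m creep '.01 -.012 0 0 0 .02 255;.03 -.035 0 0 0 .04 255;.055 -.065 0 0 0 .07 255;.08 -.095 .001 0 0 .1 255;.105 -.12 .002 0 0 .13 255;.13 -.145 .003 0 0 .16 255;.15 -.17 .004 0 0 .19 255;.17 -.192 .005 0 0 .206 255;.18 -.205 .005 0 0 .206 255;.185 -.209 .005 0 0 .206 255'
python3 -c "
from h import *
t=M-.072*my;go([*t,.05],MY);go([*t,.022],MY);print(state()['joint_pos'])"
```

```text
t: 9.87
tcp_pos: [0.4391, -0.0543, 0.19]
tool_rot: [-0.002, 0.269, 0.963, -0.002]
wrist_force: [-1.0, -0.2, -2.1]
grip_width: 0.0107
finger_force: 58.9
row [-0.002   0.0034  0.14  ] [-0.004 -0.003 -0.002] rows 3.4
row [-0.0021  0.0035  0.168 ] [-0.004 -0.003 -0.002] rows 4.0
[ 0.50691997  0.39869929 -0.67541846  2.23487885  0.4222573   0.63770838
  0.55029989]
```

```bash
python3 -m creep '-.002 .003 .025 0 0 0 255;-.002 .003 .055 0 0 0 255;-.002 .003 .085 0 0 0 255;-.002 .003 .11 0 0 0 255;-.002 .003 .13 0 0 0 255;-.002 .003 .145 0 0 0 255;-.002 .003 .153 0 0 0 255;-.002 .003 .16 0 0 0 255;-.002 .003 .165 0 0 0 255;-.002 .003 .167 0 0 0 255'
python3 -m creep '0 0 .002 0 0 0 255;0 0 .003 0 0 0 255;0 0 .003 0 0 0 255'
```

```text
t: 10.7
tcp_pos: [0.4456, -0.0503, 0.0227]
tool_rot: [-0.001, 0.267, 0.964, -0.0]
wrist_force: [-0.8, 0.4, -0.7]
grip_width: 0.0104
finger_force: 58.9
t: 10.95
tcp_pos: [0.4456, -0.0509, 0.0209]
tool_rot: [-0.0, 0.268, 0.964, -0.0]
wrist_force: [-0.3, -0.5, -1.9]
grip_width: 0.0111
finger_force: 58.9
```

```bash
python3 -m creep '0 0 .002 0 0 0 255;0 0 .003 0 0 0 255;0 0 .003 0 0 0 255'
python3 -c "
from h import *
p,R=tool();print((p[:2]-M)@mx,(p[:2]-M)@my)"
```

```text
t: 11.2
tcp_pos: [0.4457, -0.0511, 0.0202]
tool_rot: [0.001, 0.268, 0.964, -0.0]
wrist_force: [-6.2, 1.0, 41.8]
grip_width: 0.0108
finger_force: 65.1
0.0024469583363593756 -0.06867591439044755
```

```bash
python3 -m creep '0 0 -.002 0 0 0 255;0 0 -.002 0 0 0 120;0 0 -.002 0 0 0 120;0 0 -.002 0 0 0 120;0 0 -.002 0 0 0 120;0 0 -.01 0 0 0 120;0 0 -.04 0 0 0 120;0 0 -.08 0 0 0 120;0 0 -.12 0 0 0 120;0 0 -.16 0 0 0 120'
python3 -m creep '0 .03 -.02 0 0 0 120;0 .03 -.02 0 0 0 120;0 .03 -.02 0 0 0 120'
python3 - <<'E'
from h import *
ims=[]
for n in("top","scene"):
    q=capture(n);w=cloud(q);im=q["image"].astype(int)
    d=w[...,:2]-C;X=d@cx;Y=d@cy;Z=w[...,2]
    for lo,hi in((.0505,.0595),(.043,.0515)):
        m=(abs(X)<.03)&(abs(Y)<.03)&(Z>lo)&(Z<hi)&(Z>0)
        if m.sum()>10: print(n,"low",lo,m.sum(),cv2.minAreaRect((w[m][:,:2]*1000).astype(np.float32)),np.median(Z[m]))
    d=w[...,:2]-M;X=d@mx;Y=d@my
    m=(abs(X)<.07)&(Y>-.18)&(Y<.05)&(Z>.043)&(Z<.056)&(im.min(-1)>60)
    r=cv2.minAreaRect((w[m][:,:2]*1000).astype(np.float32));c=np.array(r[0])/1000-M;print(n,"up",m.sum(),r,c@mx,c@my,np.median(Z[m]))
    for l in ("lower_tray","lower_tray_grip","upper_tray"):
        for b in boxes_of(q,l)[:1]:
            cc,rr=map(int,b["pixel"]);print(l,b,w[rr,cc])
    ims.append(q["image"])
cv2.imwrite("pics/v6.png",np.hstack([cv2.resize(ims[0][80:320,200:440,::-1],(400,400)),cv2.resize(ims[1][140:380,180:420,::-1],(400,400))]))
E
```

```text
t: 12.03
tcp_pos: [0.4446, -0.0505, 0.1791]
tool_rot: [-0.002, 0.267, 0.964, -0.0]
wrist_force: [1.5, -0.4, -0.9]
grip_width: 0.0452
finger_force: 0.0
t: 12.28
tcp_pos: [0.4623, -0.0247, 0.1988]
tool_rot: [0.001, 0.268, 0.964, 0.0]
wrist_force: [0.3, 0.2, -0.6]
grip_width: 0.0453
finger_force: 0.0
top low 0.043 128 ((686.841796875, 85.31807708740234), (11.885000228881836, 49.18658447265625), 70.78629302978516) 0.04777798110967808
top up 261 ((458.23797607421875, -29.447731018066406), (103.61109161376953, 79.85700988769531), 58.827552795410156) 0.0020512257686824717 -0.043647246542917136 0.04856635040719996
lower_tray {'pixel': [298.0, 157.1], 'score': 0.6} [0.68814647 0.08076081 0.04856636]
lower_tray_grip {'pixel': [297.2, 157.9], 'score': 0.58} [0.68803794 0.08300135 0.05014109]
upper_tray {'pixel': [346.4, 255.5], 'score': 0.56} [0.50431672 0.02818551 0.30084865]
scene low 0.043 131 ((687.34912109375, 81.34580993652344), (13.894262313842773, 49.02541732788086), 73.33544158935547) 0.04656840400384459
scene up 826 ((446.6009521484375, -52.71131134033203), (151.1903839111328, 79.81317138671875), 58.821434020996094) 0.004085136227185872 -0.06957942160607951 0.04798619298996303
lower_tray {'pixel': [299.7, 213.3], 'score': 0.93} [0.68610698 0.08427029 0.04663689]
lower_tray_grip {'pixel': [303.7, 217.6], 'score': 0.8} [0.68940985 0.07520802 0.04005836]
upper_tray {'pixel': [247.3, 339.3], 'score': 0.57} [ 0.44218791 -0.05762845  0.0425428 ]
```

View pics/v6.png

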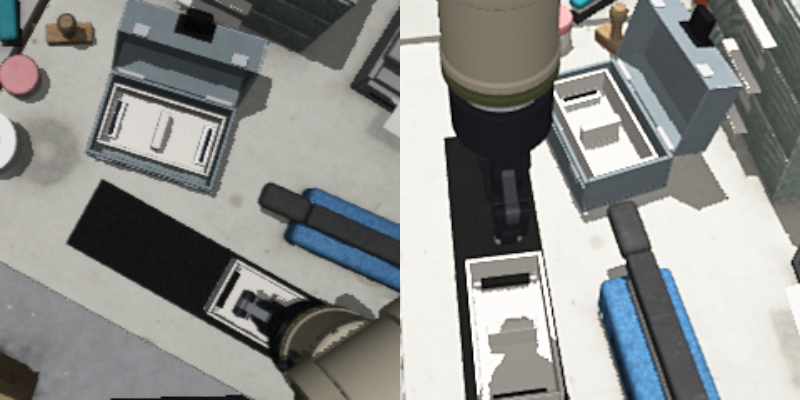

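The upper tray stands square on the mat (right crop (510,320)), 4 mm off the centre line at y = -0.07. The lower tray sits in the case with its rib at (160,130) in the left crop.

```bash
python3 -c "
from h import *
go([.687,.083,.2],np.radians(70.8))"
```

```text
row [-0.1382  0.2094 -0.0036] [-0.002 -0.002 -0.206] rows 6.0
```

```bash
python3 -m creep '-.02 .03 -.003 0 0 -.03 120;-.045 .065 -.003 0 0 -.06 120;-.065 .1 -.003 0 0 -.1 120;-.09 .135 -.003 0 0 -.15 120;-.11 .17 -.003 0 0 -.206 120;-.13 .195 -.003 0 0 -.206 120;-.138 .209 -.003 0 0 -.206 120;-.138 .209 -.003 0 0 -.206 120;-.138 .209 -.003 0 0 -.206 120'
python3 -c "
from h import *
go([.687,.083,.024],np.radians(70.8))"
```

```text
t: 13.43
tcp_pos: [0.6869, 0.0835, 0.1991]
tool_rot: [-0.002, 0.167, 0.986, -0.0]
wrist_force: [0.2, -0.6, -0.3]
grip_width: 0.0455
finger_force: 0.0
row [-0.0008 -0.0002  0.1751] [-0.001 -0.003  0.   ] rows 4.2
```

```bash
python3 -m creep '0 0 .03 0 0 0 120;0 0 .065 0 0 0 120;0 0 .1 0 0 0 120;0 0 .13 0 0 0 120;0 0 .15 0 0 0 120;0 0 .165 0 0 0 120;0 0 .174 0 0 0 120;0 0 .174 0 0 0 120'
python3 -m creep '0 0 0 0 0 0 255;0 0 0 0 0 0 255;0 0 0 0 0 0 255;0 0 0 0 0 0 255;0 0 0 0 0 0 255;0 0 0 0 0 0 255' 60
```

```text
t: 14.1
tcp_pos: [0.6857, 0.082, 0.025]
tool_rot: [-0.002, 0.167, 0.986, -0.001]
wrist_force: [1.0, 0.6, -0.4]
grip_width: 0.0455
finger_force: 0.0
t: 14.6
tcp_pos: [0.6878, 0.0828, 0.0282]
tool_rot: [0.001, 0.167, 0.986, -0.0]
wrist_force: [-0.1, -0.5, 7.1]
grip_width: 0.0108
finger_force: 61.0
```

```bash
python3 -m creep '0 0 -.01 0 0 0 255;0 0 -.025 0 0 0 255;0 0 -.045 0 0 0 255;0 0 -.07 0 0 0 255;0 0 -.095 0 0 0 255;0 0 -.12 0 0 0 255;0 0 -.14 0 0 0 255;0 0 -.155 0 0 0 255;0 0 -.16 0 0 0 255;0 0 -.16 0 0 0 255'
python3 -c "
from h import *
t=M+.105*my;go([*t,.185],MY)"
```

```text
t: 15.43
tcp_pos: [0.6876, 0.0828, 0.1883]
tool_rot: [0.001, 0.167, 0.986, -0.0]
wrist_force: [-0.1, -0.5, -1.4]
grip_width: 0.0102
finger_force: 59.9
row [ 0.1512 -0.0357  0.0031] [0.    0.001 0.206] rows 3.7
```

```bash
python3 -m creep '.012 -.003 0 0 0 .02 255;.035 -.008 0 0 0 .05 255;.06 -.014 0 0 0 .08 255;.09 -.02 0 0 0 .12 255;.115 -.027 0 0 0 .16 255;.135 -.032 0 0 0 .19 255;.147 -.035 0 0 0 .206 255;.151 -.036 .003 0 0 .206 255;.151 -.036 .003 0 0 .206 255;.151 -.036 .003 0 0 .206 255'
python3 -c "
from h import *
t=M+.105*my;go([*t,.025],MY)"
```

```text
t: 16.27
tcp_pos: [0.5332, 0.0983, 0.183]
tool_rot: [-0.001, 0.267, 0.964, -0.001]
wrist_force: [1.1, 0.2, -0.3]
grip_width: 0.011
finger_force: 59.9
row [1.00e-04 8.00e-04 1.58e-01] [-0.002 -0.001  0.001] rows 3.8
```

```bash
python3 -m creep '0 0 .025 0 0 0 255;0 0 .055 0 0 0 255;0 0 .085 0 0 0 255;0 0 .11 0 0 0 255;0 0 .13 0 0 0 255;0 0 .142 0 0 0 255;0 0 .149 0 0 0 255;0 0 .154 0 0 0 255;0 0 .157 0 0 0 255;0 0 .157 0 0 0 255'
python3 -m creep '0 0 .001 0 0 0 255;0 0 .002 0 0 0 255;0 0 .002 0 0 0 255'
```

```text
t: 17.1
tcp_pos: [0.5329, 0.0985, 0.0264]
tool_rot: [-0.0, 0.268, 0.964, -0.0]
wrist_force: [-0.5, 0.1, -1.8]
grip_width: 0.0104
finger_force: 59.9
t: 17.35
tcp_pos: [0.5328, 0.0983, 0.025]
tool_rot: [-0.0, 0.268, 0.963, -0.0]
wrist_force: [0.4, -0.2, -2.4]
grip_width: 0.0107
finger_force: 59.9
```

```bash
python3 -m creep '0 0 .001 0 0 0 255;0 0 .002 0 0 0 255;0 0 .002 0 0 0 255'
```

```text
t: 17.6
tcp_pos: [0.5327, 0.0983, 0.0231]
tool_rot: [-0.0, 0.268, 0.964, -0.0]
wrist_force: [-1.4, -0.7, 4.3]
grip_width: 0.0107
finger_force: 60.7
```

Contact at the expected height, so I release and retreat.

```bash
python3 -m creep '0 0 0 0 0 0 120;0 0 0 0 0 0 120;0 0 0 0 0 0 120;0 0 0 0 0 0 120;0 0 0 0 0 0 120;0 0 -.01 0 0 0 120;0 0 -.04 0 0 0 120;0 0 -.08 0 0 0 120;0 0 -.12 0 0 0 120;0 0 -.16 0 0 0 120'
python3 -m creep '0 0 -.04 0 0 0 120;0 -.04 -.06 0 0 0 120;0 -.08 -.06 0 0 0 120;0 -.12 -.06 0 0 0 120;0 -.16 -.06 0 0 0 120;0 -.2 -.06 0 0 0 120;0 -.2 -.06 0 0 0 120'
python3 - <<'E'
from h import *
ims=[]
for n in("top","scene"):
    q=capture(n);w=cloud(q);im=q["image"].astype(int);Z=w[...,2]
    d=w[...,:2]-M;X=d@mx;Y=d@my
    for a,b in((-.16,.018),(.02,.2)):
        m=(abs(X)<.07)&(Y>a)&(Y<b)&(Z>.043)&(Z<.056)&(im.min(-1)>60)
        r=cv2.minAreaRect((w[m][:,:2]*1000).astype(np.float32));c=np.array(r[0])/1000-M;print(n,m.sum(),r,c@mx,c@my,np.median(Z[m]))
    d=w[...,:2]-C;X=d@cx;Y=d@cy
    m=(X>.04)&(X<.16)&(abs(Y)<.09)&(Z>.1)&(Z<.25);print("lid slope",np.polyfit(Z[m],X[m],1))
    ims.append(q["image"])
cv2.imwrite("pics/v7.png",np.hstack([cv2.resize(ims[0][80:320,200:440,::-1],(400,400)),cv2.resize(ims[1][140:380,180:420,::-1],(400,400))]))
E
```

```text
t: 18.43
tcp_pos: [0.5318, 0.0987, 0.1848]
tool_rot: [-0.001, 0.267, 0.964, -0.0]
wrist_force: [1.5, 0.0, -0.1]
grip_width: 0.0451
finger_force: 0.0
t: 19.02
tcp_pos: [0.4243, -0.0796, 0.2425]
tool_rot: [-0.002, 0.272, 0.962, -0.003]
wrist_force: [-0.1, 0.4, 0.0]
grip_width: 0.0453
finger_force: 0.0
top 451 ((446.10693359375, -49.51039123535156), (150.57687377929688, 79.94136047363281), 58.76249313354492) 0.002010478310094599 -0.06709230713788666 0.048123434773657305
top 468 ((532.210205078125, 100.27689361572266), (149.7555694580078, 79.77728271484375), 58.84445571899414) -0.001511657954897564 0.10564332502727974 0.048567200280145224
lid slope [0.25464942 0.05733706]
scene 720 ((446.6434020996094, -52.79994201660156), (151.25111389160156, 79.98921966552734), 58.847625732421875) 0.004167227726880062 -0.06963344364610441 0.04819016086028995
scene 156 ((498.5450744628906, 87.19676208496094), (100.1133804321289, 31.48423957824707), 59.111122131347656) -0.023601630998328137 0.07706949169775731 0.04783645527417718
lid slope [0.09196276 0.08509275]
```

View pics/v7.png

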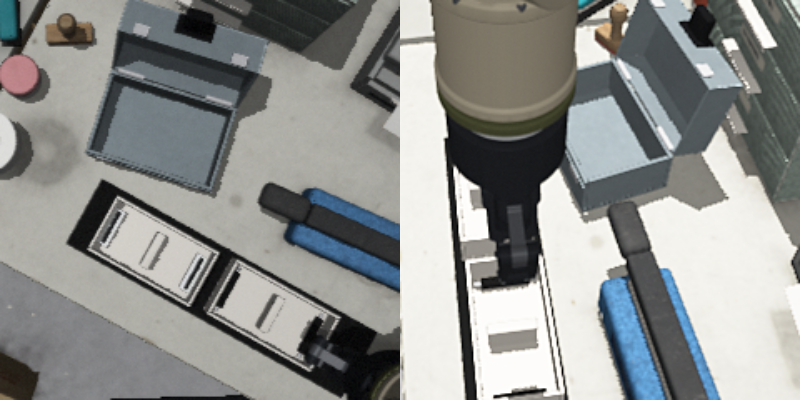

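Both trays stand square on the mat (left crop (155,250) and (270,310)), the case is empty, its lid is fully back, and the gripper is 0.24 m up. I'm handing in.

```bash
python3 -c "
from cell import *
print(close_job())"
```

```text
the job is handed in; nothing more can be done
None
```

Job handed in at about 19 s of the 67 s: lid back on its stop, and both trays upright and square on the mat, within about 4 mm of its centre line and 25 mm apart; roll and jar untouched (the judge's verdict was not shown).

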